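# Feed the stud tray through the drop gate

### The job

Feed the white tray of weld studs along its lane into the bay behind the yellow drop gate: press the long blue treadle beside the lane down with one fingertip to raise the gate, and keep it pressed while another finger pushes the tray through underneath, all the way home against the end stop. Only then let the treadle go so that the gate drops shut behind the tray. Only push: do not lift the tray, do not let the tray and the gate bump each other, keep the studs in the tray, and leave the other things on the bench where they are.

Things in the scene. Friction and masses are not known exactly. Their poses are not given: they have to be found in the camera images.
- feed_lane: Grey metal feed lane, fixed. Origin on the bench top, midway between the rails, below the closed gate blade; x = feed direction (to the end stop), z up, y to the far rail (far from robot). Floor 3 mm thick; rails 3 mm thick, inner faces at y = -46 and +46 mm, tops 30 mm above the bench, from x = -255 mm (flared mouth to -287) to +150 mm. All x, y given are in this frame, heights above the bench.
- shaft_mid (a point): Middle of the gate's hinge shaft, 8 mm thick, which runs along the lane's x from -217 to +61 mm above the near rail, at y = -53 mm, height 38 mm, in brackets up to 45 mm high. A hand pointing down can straddle it: one finger on the treadle, the other in the lane behind the tray.
- gate (a joint): Gate angle about its shaft: 0 = shut, 0.873 rad = fully open (stop). Pressing the treadle down raises the blade; a return spring shuts it when let go. Pressing takes about 3 N at first and 6 N fully down. The tray passes freely below the blade from 0.70 rad on.
- treadle (a point): Middle of the top face of the treadle, a black-topped blue plate 262 mm long (x = -219 to +42 mm) and 40 mm wide on the robot's side, turning with the gate. Shut, it slopes up away from the lane at 50 degrees, from height 46 mm (y = -83) to 76 mm (y = -109). Fully pressed it is level at height 20 mm, y = -78 to -118 mm. A fingertip can slide along it while pressing.
- blade_tip (a point): Lower free corner of the yellow gate blade, 5 mm thick. Shut, the blade bars the lane at x = 0 from the near rail to y = -16 mm, lower edge at height 20 mm. Open, it leans over the near rail, nowhere beyond y = -15 mm or above height 69 mm, so a finger farther into the lane can follow the tray past it.
- end_stop (a point): Middle of the faces of the two rubber buffers on the end stop: x = 146 mm, y = 0, height 19 mm.
- stud_tray: White open plastic tray, 86 mm wide, 134 mm long, 31 mm high, walls 6 mm, about 0.25 kg, lengthwise in the lane with 3 mm of play each side (rim at height 34 mm). Origin: centre of its underside; its own y axis is its length, along the lane; z up. Home against the end stop, its centre is at x = +79 mm, its rear wall 12 mm past the gate blade's plane.
- stud_0: Copper-coloured weld stud, 10 x 30 x 10 mm, lying in the tray; origin at the centre of its underside.
- stud_1: A second such stud in the tray.
- stud_2: A third such stud in the tray.
- white_bottle: Bystander: small white plastic bottle, 48 mm diameter, 118 mm high, beyond the far rail; origin at the centre of its underside.
- hold_weight: Bystander: dark cast-iron weight with a loop, 35 x 55 x 71 mm, beyond the far rail; origin at the centre of its underside.
- marker_red: Bystander: red marker pen 135 mm long, 15 mm thick, lying on the robot's side of the lane; origin at the centre of its underside.
- stud_tin: Bystander: open round tin, 64 mm diameter, 46 mm high, past the end stop; origin at the centre of its underside.
Things that resemble listed ones, but are neither listed nor needed, are in the scene too. Leave any purple or red look-alike of the stud_tray alone.

How it is judged (in metres and radians):
On the way, in this order (a step that is already met when the one before it is completed fails the run):
1. a fingertip holds the gate open while the tray is still before it (value of joint gate above 0.68 rad and contact force between the fingers and gate above 0.3 N and x of stud_tray in the frame of feed_lane below -0.06 m), for 0.1 s.
2. the tray is half-way under the gate, which a fingertip still holds open (value of joint gate above 0.65 rad and contact force between the fingers and gate above 0.3 N and x of stud_tray in the frame of feed_lane between -0.02 and 0.04 m), for 0.05 s.
3. the tray has been pushed clear of the gate, which a fingertip still holds open (value of joint gate above 0.65 rad and contact force between the fingers and gate above 0.3 N and x of stud_tray in the frame of feed_lane above 0.0705 m), for 0.1 s.
At the end, for the whole second after the job is handed in: The tray lies flat at rest in the bay, within 8 mm of the end stop, with the studs in it, and the gate is shut behind it (below 0.06 rad) (x of stud_tray in the frame of feed_lane between 0.0705 and 0.083 m and y of stud_tray in the frame of feed_lane between -0.006 and 0.006 m and height (world z) of stud_tray below 0.006 m and angle between stud_tray's own z axis and vertical below 0.05 rad and value of joint gate below 0.06 rad and linear speed of stud_tray below 0.01 m/s and horizontal distance between each of stud_0, stud_1, stud_2 and stud_tray below 0.075 m and height (world z) of each of stud_0, stud_1, stud_2 below 0.03 m); the robot touches nothing.
It fails at once if the tray is lifted or tipped (height (world z) of stud_tray above 0.012 m or angle between stud_tray's own z axis and vertical above 0.15 rad).
It fails at once if the tray is rammed against the gate or the gate dropped on the tray (over 3 N) (contact force between gate and stud_tray above 3 N).
It fails at once if a bystander is moved by more than 15 mm (distance of any of white_bottle, hold_weight, marker_red, stud_tin from where it was at the start of the episode above 0.015 m).
It also fails if it takes over 48 s, if anything falls off the work surface, if the arm or the gripper's body presses on something with over 40 N, if the wrist force passes 120 N, or if a joint passes its speed limit or range.

### The arm

A 7-joint arm with a two-finger parallel gripper is mounted at the origin on a cart in front of the work surface, level with it; the furniture and walls round the work are solid. World frame = base frame: x ahead of the robot, y to its left, z up, the work surface at z = 0. Lengths are in m, angles in degrees, forces in N, time in s.
With the tool pointing down it reaches from about 0.35 to 0.775 m from the base axis. Payload 3.1 kg.
Tool frame: the origin (TCP) lies on the centre line of the jaws, within the pads' length; the fingertips stand 17 mm ahead of it and the grasp point (between the pads) lies 2 mm behind it (robot.tip_reach is the distance from the TCP to the fingertips, in m); z points along the fingers, y is the direction in which the jaws open and shut (so a half turn about z gives the same grasp; the last joint's range is limited). The gripper opens to 85 mm and grips with 20 to 120 N. Pads are 22 mm wide; open, the fingers measure 114 mm over their backs; the gripper's body (76 mm by 85 mm) begins 54 mm behind the grasp point. The pads swing forward as they close: fully open they stand 13 mm farther back than shut.
Start: joints at [-77.848, 17.813, 0.802, 86.603, -0.252, 75.585, -1.558], TCP at [0.138, 0.532, 0.248] pointing down, gripper open.
Joint ranges: [-154.91, 154.91], [-16.99, 109.72], [-72.82, 74.43], [7.12, 147.25], [-82.49, 262.49], [11.32, 116.49], [-174.64, 174.64]. Speed limits (degrees/s): [159.86, 159.86, 180, 180, 180, 180, 180].

### API

Orientations are given as [roll, pitch, yaw] about the fixed x, y, z axes, in that order (R = Rz(yaw) Ry(pitch) Rx(roll)).
In Python, from station import robot, fingers, vision, workorder, recognise gives the robot as it stands. Calls block until the motion is done:
- robot.move_to(position, orientation): joint-space move of the TCP to a pose.
- robot.line_to(position, orientation=None, velocity=0.15, f_stop=None): straight line of the TCP; orientation=None keeps the orientation; velocity is the mean speed in m/s. With f_stop (N) it stops when the force on the tool has changed by that much, and returns True; else False.
- robot.move_j(angles): joint-space move.
- fingers.gripper_to(opening, force=None): opening from 0.0 (shut) to 1.0 (fully open); force is the grip in N (None keeps the last); returns when the fingers have stopped.
- robot.pause(seconds).
- robot.inverse_kinematics(position, orientation): joint angles nearest the present ones, or None.
- vision.grab_frame(name): name is "scene" or "top" or "wrist"; returns the picture (420x560x3 uint8, red, green, blue); there is no depth.
- vision.calibration(name): a dict with "mtx" (3x3 intrinsics, pixels), "extrinsics" (4x4, takes a point from world to camera coordinates); the wrist camera has in their place "T_tool_cam" (4x4, takes a point from camera to tool coordinates, whose origin is the TCP and whose axes are the flange's). Camera axes: x right, y up, looking along -z (the intrinsics and any distortion apply to the point x, -y, -z); pixel columns grow to the right and rows downward; lengths in m; the calibration is good to about 2 mm. A picture is of the moment at which its call begins: read the wrist's pose just before it. calibration takes no time and is no camera call.
A pose or a line that the arm cannot do raises robot.PlanningError and nothing moves.
- workorder.close_job(): hands the job in, once; it reports no verdict.
Trained networks look in the newest picture that a camera, given by its name, has taken for a name from the list of things; names that differ only in an ending like _2 or _b are one class to them, and where a whole thing is asked for, a point or a joint stands for the part that bears it (a point fixed in the world has none). Each returns a list of dicts, best first, with "p" (0 to 1); they miss things now and then, are a little off and sometimes report something else, mostly with a low value. They report only what shows in the picture. A call takes as long as a camera call. They do not tell look-alikes from the thing itself.
- recognise(label, camera): "rect" ([centre column, centre row, width, height] in pixels, round what is visible of it).
Readings, each from a call of its own:
- robot.current_time_s(): time.
- robot.current_joint_positions(): joint angles.
- robot.current_dq(): joint speeds.
- robot.current_joint_torque(): joint torques, N m.
- robot.current_tool_pos(): TCP position.
- robot.current_eef_rot(): TCP orientation.
- robot.current_contact_force(): force on the tool from outside, world axes, zero at the start.
- robot.current_torque(): the same for the moment, N m.
- robot.current_finger_gap(): opening from 0.0 (shut) to 1.0 (fully open).
Only numpy, scipy, OpenCV 4.12 (cv2) and the standard library are available. Lean on these libraries where they do the work, as an engineer would, in place of code of your own. Each camera call takes 0.05 s, during which the arm holds its last target.

## Working session

There is one attempt and no reset: what is moved stays moved. The work goes in short steps, each a Python script; the robot and the scene stay as the last script left them, time stands still between calls to the robot, and variables do not carry over. Pictures are saved under pics/ and viewed, and the job is handed in when it is done.

```bash
mkdir -p pics; ls; python3 - <<'E'
from station import robot, fingers, vision, workorder, recognise
import cv2, numpy as np
for n in ("scene","top","wrist"):
    im=vision.grab_frame(n); cv2.imwrite(f"pics/{n}0.png",im[:,:,::-1])
    c=vision.calibration(n); print(n,{k:np.round(np.array(v),4).tolist() if not isinstance(v,str) else v for k,v in c.items()})
    if n!="wrist":
        for l in ("feed_lane","stud_tray","treadle","blade_tip","end_stop","marker_red","stud_tin","white_bottle","hold_weight"):
            print(l,[(np.round(d["rect"]).tolist(),round(d["p"],2)) for d in recognise(l,n)][:3])
print(robot.current_time_s(),robot.current_tool_pos(),robot.current_eef_rot(),robot.tip_reach)
E
```

```text
pics
scene {'mtx': [[418.6868, 0.0, 276.2045], [0.0, 418.6868, 204.2119], [0.0, 0.0, 1.0]], 'extrinsics': [[-0.811, -0.5849, -0.0117, 0.4505], [0.4533, -0.6409, 0.6195, -0.3103], [-0.3698, 0.4971, 0.7849, -0.6927], [0.0, 0.0, 0.0, 1.0]]}
feed_lane [([226.0, 278.0, 211.0, 179.0], 0.96)]
stud_tray [([219.0, 272.0, 75.0, 69.0], 0.91), ([403.0, 172.0, 64.0, 57.0], 0.79), ([259.0, 144.0, 55.0, 41.0], 0.73)]
treadle [([251.0, 294.0, 125.0, 110.0], 0.79), ([219.0, 266.0, 14.0, 12.0], 0.26)]
blade_tip [([250.0, 294.0, 128.0, 111.0], 0.97)]
end_stop [([226.0, 278.0, 208.0, 185.0], 0.98), ([219.0, 182.0, 26.0, 46.0], 0.67)]
marker_red [([356.0, 236.0, 51.0, 34.0], 0.9)]
stud_tin [([317.0, 164.0, 30.0, 35.0], 0.81)]
white_bottle [([220.0, 183.0, 24.0, 50.0], 0.7)]
hold_weight [([165.0, 245.0, 32.0, 36.0], 0.87)]
top {'mtx': [[499.7557, 0.0, 279.4919], [0.0, 499.7557, 212.5413], [0.0, 0.0, 1.0]], 'extrinsics': [[-0.0037, -0.9998, 0.0213, -0.0399], [0.9905, -0.0008, 0.1374, -0.5821], [-0.1373, 0.0216, 0.9903, -1.0892], [0.0, 0.0, 0.0, 1.0]]}
feed_lane [([189.0, 160.0, 23.0, 32.0], 0.72), ([215.0,
[... 174 characters left out ...]
20.0, 44.0], 0.68), ([205.0, 208.0, 10.0, 5.0], 0.47)]
blade_tip [([190.0, 254.0, 125.0, 46.0], 0.7)]
end_stop [([213.0, 226.0, 207.0, 95.0], 0.83), ([303.0, 292.0, 52.0, 18.0], 0.74)]
marker_red [([302.0, 292.0, 58.0, 22.0], 0.87)]
stud_tin []
white_bottle [([263.0, 155.0, 24.0, 32.0], 0.95), ([214.0, 226.0, 213.0, 95.0], 0.61)]
hold_weight [([187.0, 160.0, 18.0, 32.0], 0.9)]
wrist {'mtx': [[340.8839, 0.0, 274.5326], [0.0, 340.8839, 209.8682], [0.0, 0.0, 1.0]], 'T_tool_cam': [[-0.0007, 0.9498, 0.3127, 0.0807], [1.0, 0.0003, 0.0011, -0.0003], [0.0009, 0.3127, -0.9498, -0.1239], [0.0, 0.0, 0.0, 1.0]]}
1.05 [0.13806085 0.53240137 0.24829665] [1.79998581e+02 3.07665994e-03 1.65465080e+02] 0.017
```

View pics/scene0.png

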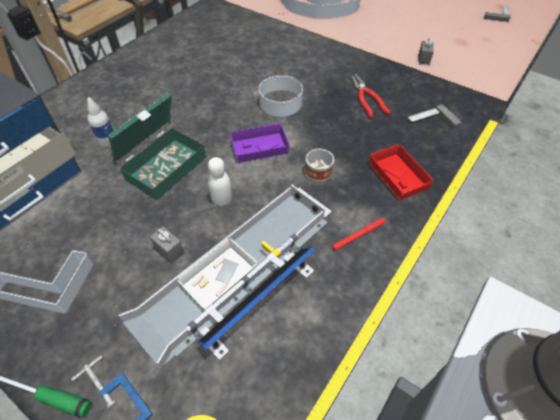

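View pics/top0.png

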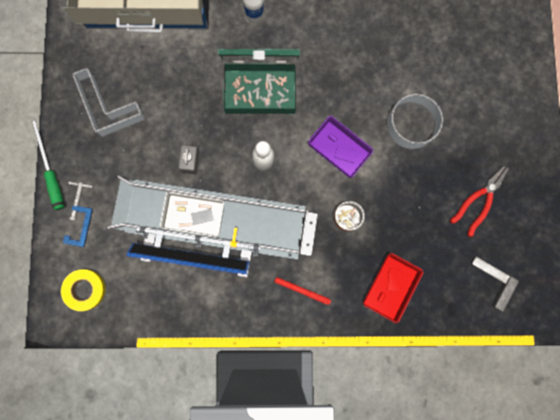

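View pics/wrist0.png

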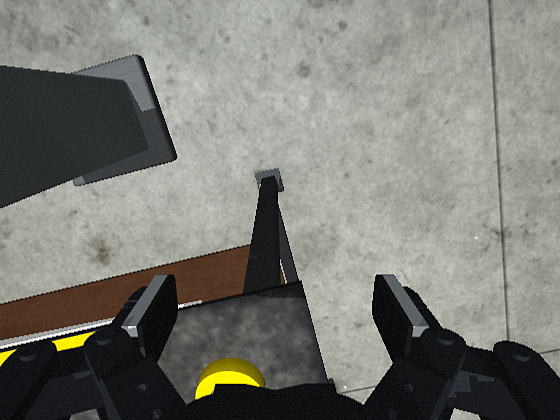

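```bash
python3 - <<'E'
import cv2
a=cv2.imread("pics/top0.png")[160:300,90:340]
cv2.imwrite("pics/topz.png",cv2.resize(a,None,fx=3.2,fy=3.2,interpolation=cv2.INTER_CUBIC))
a=cv2.imread("pics/scene0.png")[180:380,110:340]
cv2.imwrite("pics/scenez.png",cv2.resize(a,None,fx=3,fy=3,interpolation=cv2.INTER_CUBIC))
E
```

```text
(no output)
```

View pics/topz.png

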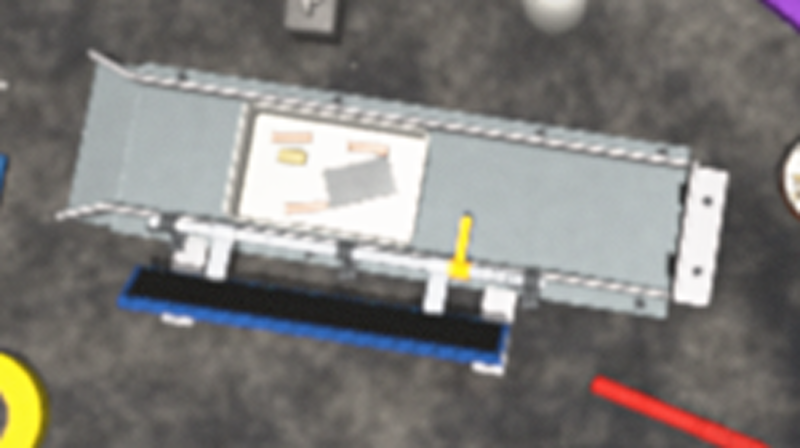

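View pics/scenez.png

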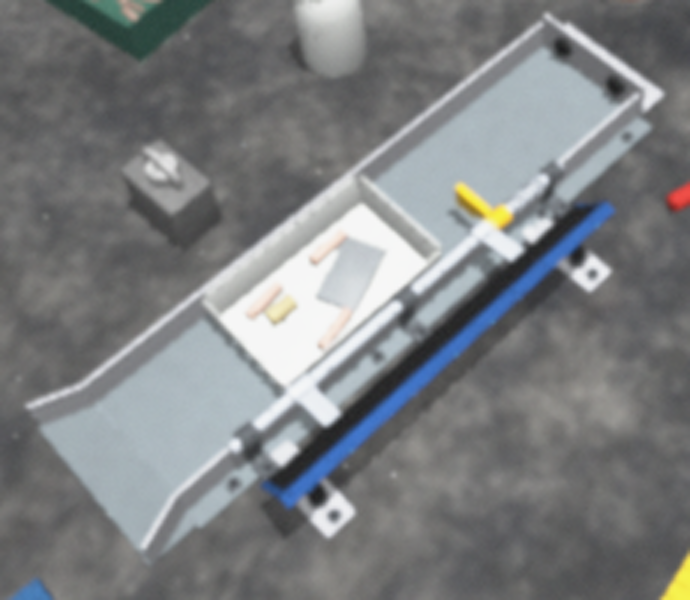

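The top and scene views both show the lane. The tray sits at about (190,214) in the top view, the blade at (235,237), and the treadle runs from (128,250) to (247,271). I'll fit the lane pose from hand-read corners in both views.

```bash
cat > h.py <<'E'
import numpy as np, cv2
def proj(c,P,E=None):
    E=np.array(c["extrinsics"]) if E is None else E
    p=np.c_[P,np.ones(len(P))]@E.T
    q=np.c_[p[:,0],-p[:,1],-p[:,2]]@np.array(c["mtx"]).T
    return q[:,:2]/q[:,2:]
def l2w(pose,P):
    x,y,a=pose; P=np.atleast_2d(P); c,s=np.cos(a),np.sin(a)
    return np.c_[x+c*P[:,0]-s*P[:,1], y+s*P[:,0]+c*P[:,1], P[:,2]]
E
cat > fit.py <<'E'
from station import vision
from h import *
from scipy.optimize import least_squares
T=[((150,47.5,30),(690,150)),((150,-47.5,30),(668,292)),((-255,47.5,30),(137,72)),((-255,-47.5,30),(108,206)),
((-219,-109,76),(122,305)),((42,-109,76),(500,360)),((-219,-83,46),(136,268)),((42,-83,46),(508,326)),((0,-16,40),(467,214))]
S=[((150,47.5,30),(548,17)),((150,-47.5,30),(641,95)),((-219,-109,76),(290,503)),((42,-109,76),(613,207)),((-255,47.5,30),(82,387))]
sets=[("top",T,3.2,(90,160)),("scene",S,3,(110,180))]
C={n:vision.calibration(n) for n in("top","scene")}
def res(p,flat=True):
    o=[]
    for n,L,f,off in sets:
        P=np.array([l[0] for l in L])/1000.; U=np.array([l[1] for l in L])/f+off
        o.append(proj(C[n],l2w(p,P))-U)
    return np.concatenate(o).ravel() if flat else o
best=min((least_squares(res,(0.5,0.1,a),loss="soft_l1") for a in(-1.5,-1.8)),key=lambda r:r.cost)
print(best.x,np.degrees(best.x[2]),best.cost); [print(np.round(o,1).tolist()) for o in res(best.x,False)]
# tray rear/front: rim at z .034, from top zoom
def ray(n,uv,z):
    c=C[n];E=np.array(c["extrinsics"]);K=np.array(c["mtx"])
    d=np.linalg.solve(K,[uv[0],uv[1],1]);d=np.array([d[0],-d[1],-d[2]])
    R=E[:3,:3];o=-R.T@E[:3,3];d=R.T@d;return o+d*(z-o[2])/d[2]
x,y,a=best.x
for n,z3,off,pts in (("top",3.2,(90,160),[(243,103),(430,127),(228,215),(412,245)]),("scene",3,(110,180),[(205,297),(360,176),(290,385),(438,247)])):
    for u in pts:
        w=ray(n,np.array(u)/z3+off,.034);d=w[:2]-[x,y]
        print(n,u,np.round([np.cos(a)*d[0]+np.sin(a)*d[1],-np.sin(a)*d[0]+np.cos(a)*d[1]],4))
np.save("pose.npy",best.x)
E
python3 fit.py
```

```text
[ 0.56124737  0.05481712 -1.7250828 ] -98.83996390408998 19.390259769193023
[[-0.2, 4.9], [0.6, 1.7], [-2.6, 2.5], [-1.6, 1.4], [-1.2, -1.2], [0.7, -0.1], [0.5, -0.6], [0.6, -0.8], [-0.2, 1.9]]
[[-1.0, 1.5], [0.4, -1.0], [-1.6, -1.7], [-1.0, -2.1], [1.1, 0.0]]
top (243, 103) [-0.1707  0.0429]
top (430, 127) [-0.0367  0.0462]
top (228, 215) [-0.1666 -0.0375]
top (412, 245) [-0.0354 -0.0388]
scene (205, 297) [-0.1679  0.0422]
scene (360, 176) [-0.0391  0.0407]
scene (290, 385) [-0.1682 -0.0421]
scene (438, 247) [-0.0403 -0.0369]
```

```bash
python3 - <<'E'
from station import robot,vision
from h import *
import math
p=np.load("pose.npy")
for off in (0,180):
    yaw=(math.degrees(p[2])+off+180)%360-180
    for lx,z in((-.19,.25),(-.19,.04),(.0,.04),(.0,.12)):
        w=l2w(p,[[lx,-.05,z]])[0]
        q=robot.inverse_kinematics(w.tolist(),[180,0,yaw]); print(yaw,np.round(w,3),None if q is None else np.round(q,1))
# overlay
C={n:vision.calibration(n) for n in("top","scene")}
for n,f,off,(r0,r1,c0,c1) in(("top",3.2,(90,160),(160,300,90,340)),("scene",3,(110,180),(180,380,110,340))):
    a=cv2.resize(cv2.imread(f"pics/{n}0.png")[r0:r1,c0:c1],None,fx=f,fy=f,interpolation=cv2.INTER_CUBIC)
    def ln(P,col):
        u=(proj(C[n],l2w(p,np.array(P)/1000.))-off)*f
        cv2.polylines(a,[u.round().astype(int)],False,col,1)
    for s in(46,49): 
        for t in(1,-1): ln([(-255,s*t,30),(150,s*t,30)],(0,0,255))
    ln([(-219,-109,76),(42,-109,76),(42,-83,46),(-219,-83,46),(-219,-109,76)],(0,255,0))
    ln([(-217,-53,42),(61,-53,42)],(255,0,255))
    ln([(0,-49,20),(0,-16,20)],(255,0,0))
    cv2.imwrite(f"pics/ov_{n}.png",a)
E
```

```text
-98.83996390408998 [0.541 0.25  0.25 ] [-30.6  23.2   6.   78.9  -2.4  78.  146.6]
-98.83996390408998 [0.541 0.25  0.04 ] [-26.3  33.9  -0.2  93.6   0.2  52.5 144.6]
-98.83996390408998 [0.512 0.063 0.04 ] [-20.5  26.8  15.  107.2  -9.2  47.1 170.4]
-98.83996390408998 [0.512 0.063 0.12 ] [-25.1  20.9  20.6 103.1  -8.6  57.6 170.1]
81.16003609591002 [0.541 0.25  0.25 ] [-47.7  25.1  31.6  79.6 -13.1  78.9 -24.9]
81.16003609591002 [0.541 0.25  0.04 ] [-48.5  37.2  32.3  94.5 -23.2  55.1 -16.8]
81.16003609591002 [0.512 0.063 0.04 ] [-35.9  30.   35.8 107.8 -22.7  49.4   2.5]
81.16003609591002 [0.512 0.063 0.12 ] [-39.4  23.7  39.8 103.6 -17.5  59.   -1.7]
```

View pics/ov_top.png

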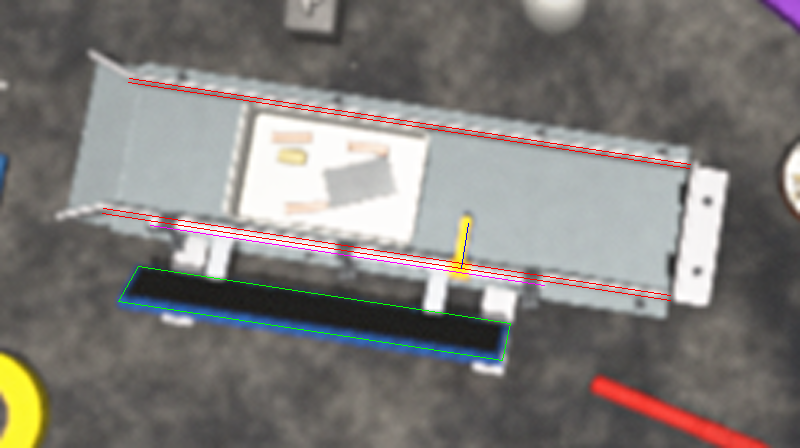

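View pics/ov_scene.png

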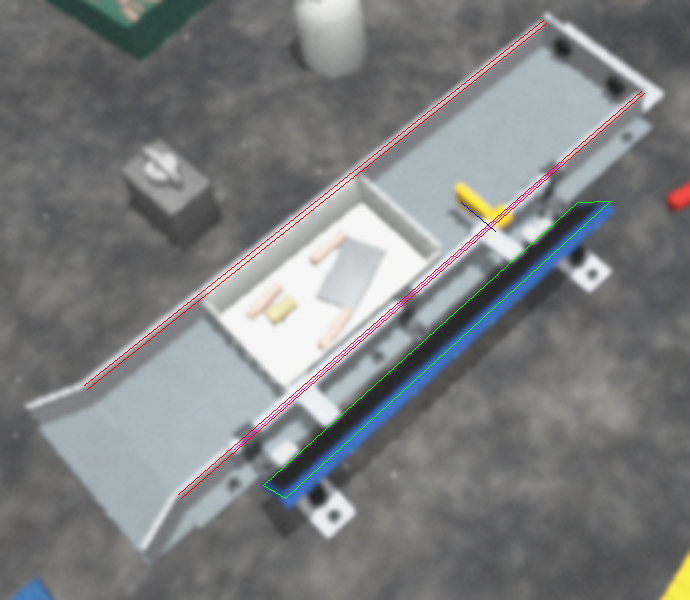

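The overlay shows I had picked the bottom edge of the treadle plate instead of the black/blue top edge. I'll correct those points and refit.

```bash
sed -i 's/(122,305)/(131,297)/;s/(500,360)/(498,350)/;s/(136,268)/(141,267)/;s/(290,503)/(284,494)/;s/(613,207)/(608,203)/' fit.py
python3 fit.py
python3 - <<'E'
from station import robot,vision
from h import *
p=np.load("pose.npy")
w=l2w(p,[[-.27,-.03,.26]])[0]; yaw=np.degrees(p[2])+180
robot.move_to(w.tolist(),[180,0,float(yaw)])
pos=robot.current_tool_pos(); rot=robot.current_eef_rot()
im=vision.grab_frame("wrist"); cv2.imwrite("pics/w1.png",im[:,:,::-1]); np.save("w1.npy",np.r_[pos,rot]); print(pos,rot,robot.current_time_s(),robot.current_contact_force())
E
```

```text
[ 0.56354516  0.05401377 -1.72691613] -98.94500583104832 17.963260207596885
[[0.1, 4.1], [0.9, 0.8], [-2.1, 1.3], [-1.2, 0.2], [-3.6, -0.0], [1.6, 2.0], [-0.7, -1.5], [0.9, -1.9], [0.1, 0.8]]
[[-1.5, 0.9], [-0.3, -1.6], [-0.6, -0.0], [-0.2, -1.6], [0.4, -1.2]]
top (243, 103) [-0.1712  0.0402]
top (430, 127) [-0.0373  0.0438]
top (228, 215) [-0.167  -0.0402]
top (412, 245) [-0.0357 -0.0412]
scene (205, 297) [-0.1684  0.0395]
scene (360, 176) [-0.0396  0.0382]
scene (290, 385) [-0.1685 -0.0448]
scene (438, 247) [-0.0407 -0.0393]
[0.5743818  0.32786858 0.25990492] [-1.79911597e+02 -8.50167637e-02  8.12831297e+01] 2.8667 [0.05539943 1.31784923 0.5222703 ]
```

View pics/w1.png

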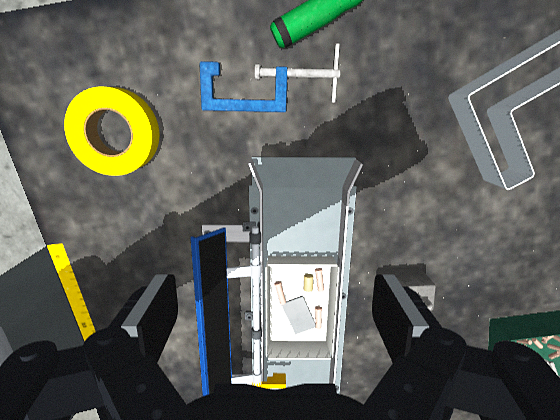

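The wrist view shows the lane running vertically. The tray's rear rim is near row 252, the treadle is near columns 192-225, and the rails are near columns 262 and 343. I'll overlay the model on this view.

```bash
cat >> h.py <<'E'
from scipy.spatial.transform import Rotation as Rn
def wristE(posrot,T):
    B=np.eye(4);B[:3,:3]=Rn.from_euler("xyz",posrot[3:],degrees=True).as_matrix();B[:3,3]=posrot[:3]
    return np.linalg.inv(B@np.array(T))
E
cat > ovw.py <<'E'
import sys
from station import vision
from h import *
p=np.load("pose.npy"); c=vision.calibration("wrist")
def ov(name,tx,crop,f,out,p=p,theta=0):
    r0,r1,c0,c1=crop
    E=wristE(np.load(name+".npy"),c["T_tool_cam"])
    a=cv2.resize(cv2.imread(f"pics/{name}.png")[r0:r1,c0:c1],None,fx=f,fy=f,interpolation=cv2.INTER_CUBIC)
    def ln(P,col):
        u=(proj(c,l2w(p,np.array(P)/1000.),E)-(c0,r0))*f
        cv2.polylines(a,[u.round().astype(int)],False,col,1)
    for s in(46,49):
        for t in(1,-1): ln([(-255,s*t,30),(0,s*t,30)],(0,0,255))
    ln([(-219,-109,76),(0,-109,76)],(0,255,0));ln([(-219,-83,46),(0,-83,46)],(0,255,0));ln([(-219,-109,76),(-219,-83,46)],(0,255,0))
    ln([(-217,-53,42),(0,-53,42)],(255,0,255)); ln([(0,-49,20),(0,-16,20)],(255,0,0))
    ln([(tx+67,43,34),(tx-67,43,34),(tx-67,-43,34),(tx+67,-43,34)],(255,128,0))
    cv2.imwrite(out,a)
if __name__=="__main__": ov("w1",-101.5,(150,400,180,380),3,"pics/ovw1.png")
E
python3 ovw.py
```

```text
(no output)
```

View pics/ovw1.png

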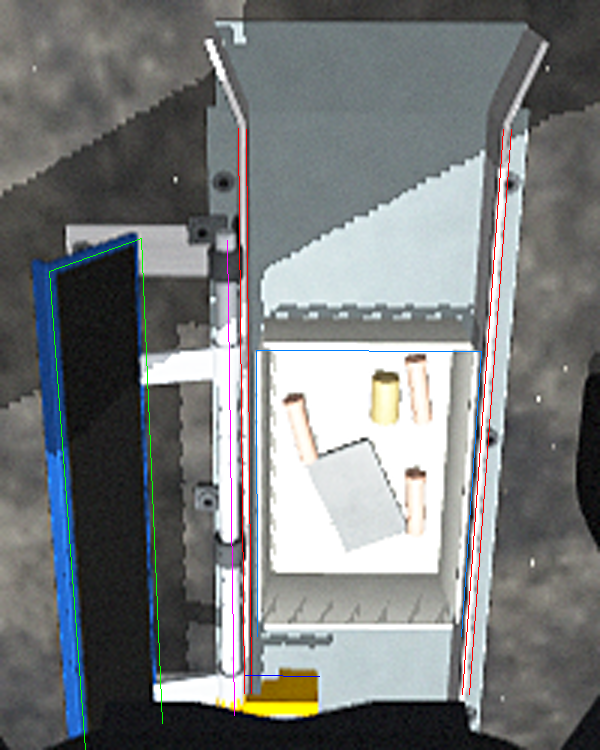

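The model agrees with the picture to about 1–2 mm. The tray's rear wall is at x of about -172 mm, so its centre is about -105 mm. I'll descend straddling the shaft and use first contact with the treadle to check the fingertip height.

```bash
python3 - <<'E'
from station import robot,vision,fingers
from h import *
p=np.load("pose.npy"); yaw=float(np.degrees(p[2])+180)
P=lambda x,z,y=-.05:l2w(p,[[x,y,z]])[0].tolist()
R=[180,0,yaw]
robot.line_to(P(-.192,.15),R)
robot.pause(.2)
print(robot.current_contact_force(),robot.current_finger_gap())
hit=robot.line_to(P(-.192,.06),R,velocity=.04,f_stop=2.0)
print(hit,robot.current_tool_pos(),robot.current_contact_force(),robot.current_time_s())
np.save("w2.npy",np.r_[robot.current_tool_pos(),robot.current_eef_rot()])
for n,f in(("wrist","w2"),("scene","s2"),("top","t2")):
    cv2.imwrite(f"pics/{f}.png",vision.grab_frame(n)[:,:,::-1])
a=cv2.imread("pics/s2.png")[180:380,110:340]
cv2.imwrite("pics/s2z.png",cv2.resize(a,None,fx=3,fy=3,interpolation=cv2.INTER_CUBIC))
E
```

```text
[-0.00976358 -0.58261962 -0.18854621] 1.0021784902490458
True [0.54425357 0.2515038  0.06535986] [ 1.03274346 -0.01200527  1.30619205] 6.0
```

View pics/w2.png

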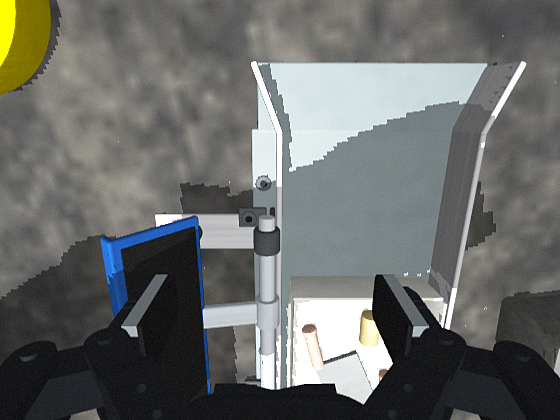

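View pics/s2z.png

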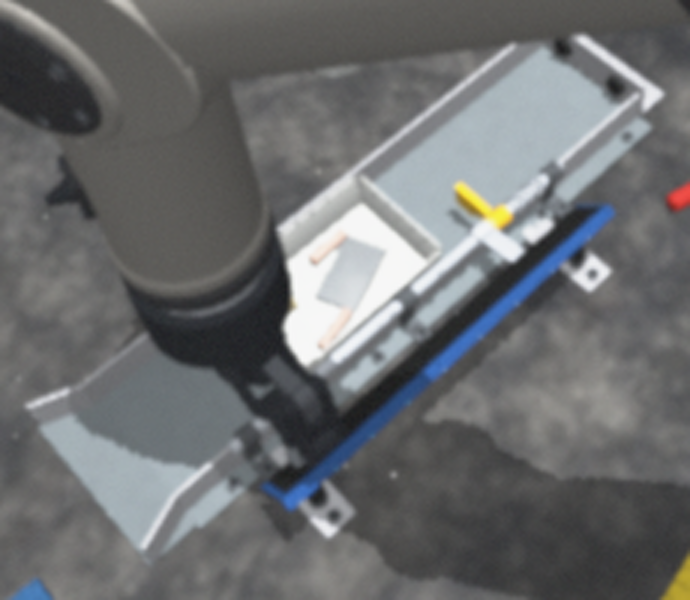

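The wrist view shows the left pad over the treadle at about (150,300) and the right pad near the tray's rear wall at about (400,290). Before going deeper I'll project the nominal fingertip corners to check where the tips really are.

```bash
python3 - <<'E'
from station import robot,vision
from h import *
c=vision.calibration("wrist"); E=np.linalg.inv(np.array(c["T_tool_cam"]))
for z in(.004,.017):
    P=np.array([(sx*.011,sy*y,z) for sy in(1,-1) for y in(.0425,.057) for sx in(1,-1)])
    print(z,np.round(proj(c,P,E)).tolist())
p=np.load("pose.npy");Ew=wristE(np.load("w2.npy"),c["T_tool_cam"])
print(np.round(proj(c,l2w(p,np.array([(-.172,-.043,.034),(-.172,.043,.034),(-.219,-.109,.076),(-.219,-.083,.046)])),Ew)).tolist())
from ovw import ov
ov("w2",-105,(100,400,80,480),2,"pics/ovw2.png")
E
```

```text
0.004 [[377.0, 270.0], [372.0, 315.0], [411.0, 270.0], [405.0, 315.0], [174.0, 271.0], [179.0, 315.0], [140.0, 271.0], [146.0, 315.0]]
0.017 [[369.0, 257.0], [365.0, 299.0], [401.0, 257.0], [395.0, 299.0], [182.0, 257.0], [186.0, 299.0], [151.0, 257.0], [156.0, 299.0]]
[[288.0, 298.0], [452.0, 298.0], [113.0, 251.0], [201.0, 222.0]]
```

View pics/ovw2.png

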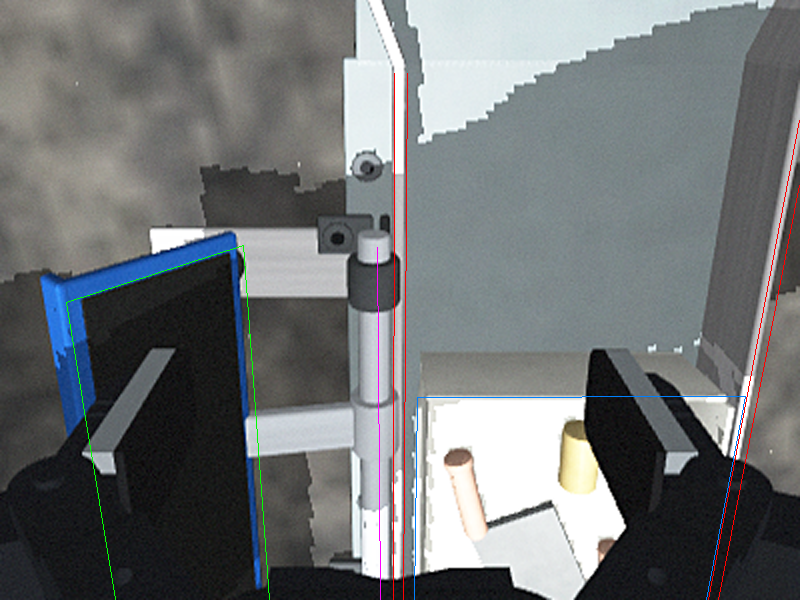

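The tips project to only about 0–4 mm ahead of the TCP with the gripper open. That matches first contact at z = 65 mm, where the treadle plane at y of about -97 is 62 mm high. I'll press down in stages and watch the force.

```bash
python3 - <<'E'
from station import robot,vision,fingers
from h import *
p=np.load("pose.npy"); yaw=float(np.degrees(p[2])+180)
P=lambda x,z,y=-.05:l2w(p,[[x,y,z]])[0].tolist()
R=[180,0,yaw]
for z in (.045,.034,.029,.026,.024):
    hit=robot.line_to(P(-.192,z),R,velocity=.05,f_stop=14)
    print(z,hit,np.round(robot.current_tool_pos(),4),np.round(robot.current_contact_force(),2),round(robot.current_time_s(),2))
    if hit: break
np.save("w3.npy",np.r_[robot.current_tool_pos(),robot.current_eef_rot()])
for n,f in(("wrist","w3"),("scene","s3"),("top","t3")):
    cv2.imwrite(f"pics/{f}.png",vision.grab_frame(n)[:,:,::-1])
a=cv2.imread("pics/s3.png")[180:380,110:340]
cv2.imwrite("pics/s3z.png",cv2.resize(a,None,fx=3,fy=3,interpolation=cv2.INTER_CUBIC))
E
```

```text
0.045 False [0.5435 0.2516 0.0446] [0.09 0.75 4.62] 6.7
0.034 False [0.5448 0.2516 0.0346] [1.1  0.59 5.52] 7.07
0.029 False [0.5457 0.2514 0.0302] [1.41 0.14 6.37] 7.32
0.026 False [0.5464 0.2513 0.0277] [2.92 0.48 6.96] 7.57
0.024 False [0.547  0.2512 0.0261] [2.66 0.42 8.4 ] 7.82
```

View pics/w3.png

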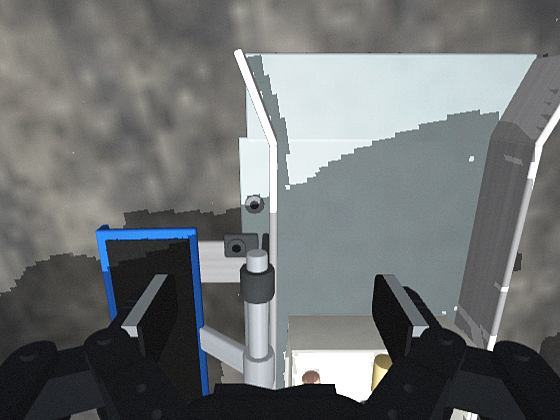

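View pics/s3z.png

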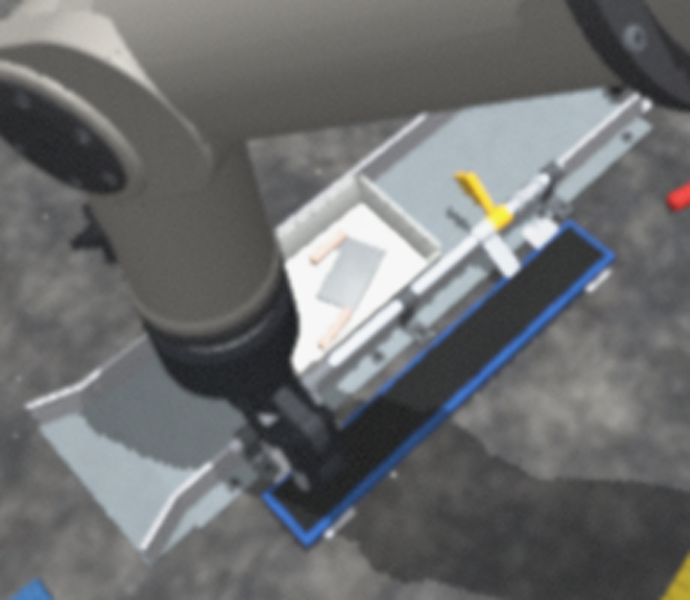

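The treadle now looks nearly level, the blade is raised, and the lane finger is about a centimetre behind the tray's rear wall (row 318). I'll estimate the gate angle from the treadle corners: wrist (98,231) and (196,230), scene zoom (305,543) and (613,258).

```bash
python3 - <<'E'
from station import robot,vision
from h import *
p=np.load("pose.npy");c=vision.calibration("wrist");Ew=wristE(np.load("w3.npy"),c["T_tool_cam"]);cs=vision.calibration("scene")
def rot(y,z,t):
    y,z=y+.053,z-.038; return -.053+y*np.cos(t)-z*np.sin(t), .038+y*np.sin(t)+z*np.cos(t)
for t in(.6,.65,.7,.75,.8,.873):
    a=rot(-.109,.076,t);b=rot(-.083,.046,t)
    W=l2w(p,np.array([(-.219,)+a,(-.219,)+b])); S=l2w(p,np.array([(-.219,)+a,(.042,)+a,(.042,)+b]))
    print(t,np.round(a,4),np.round(proj(c,W,Ew),1).tolist(),np.round((proj(cs,S)-(110,180))*3).tolist())
pos=np.load("w3.npy");d=pos[:2]-p[:2];a=p[2]
print("lane",np.cos(a)*d[0]+np.sin(a)*d[1],-np.sin(a)*d[0]+np.cos(a)*d[1])
E
```

```text
0.6 [-0.1207  0.0377] [[71.7, 253.1], [185.1, 241.5]] [[306.0, 533.0], [618.0, 241.0], [573.0, 214.0]]
0.65 [-0.1206  0.0344] [[77.1, 249.1], [187.4, 240.0]] [[306.0, 535.0], [617.0, 244.0], [573.0, 214.0]]
0.7 [-0.1203  0.031 ] [[82.6, 245.4], [189.9, 238.6]] [[307.0, 537.0], [617.0, 246.0], [572.0, 215.0]]
0.75 [-0.1199  0.0276] [[88.3, 241.8], [192.4, 237.3]] [[307.0, 538.0], [616.0, 248.0], [571.0, 215.0]]
0.8 [-0.1193  0.0243] [[94.1, 238.5], [195.0, 236.0]] [[307.0, 539.0], [615.0, 250.0], [570.0, 216.0]]
0.873 [-0.1181  0.0195] [[102.8, 233.9], [199.0, 234.2]] [[307.0, 541.0], [613.0, 253.0], [569.0, 216.0]]
lane -0.19223001789101435 -0.04701770039569289
```

```bash
python3 - <<'E'
import cv2
a=cv2.imread("pics/w3.png")[200:400,70:470]
cv2.imwrite("pics/w3z.png",cv2.resize(a,None,fx=2,fy=2,interpolation=cv2.INTER_CUBIC))
E
```

```text
(no output)
```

View pics/w3z.png

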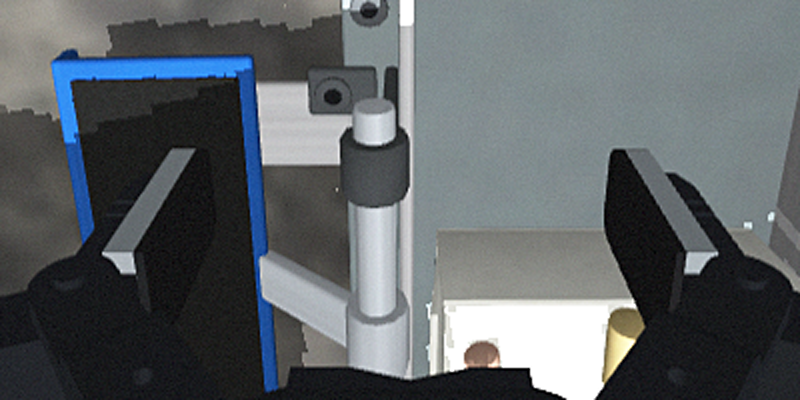

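The outer edge is level, so the gate is at its stop (about 0.87 rad) with 8 N on the treadle. Next I push along the lane, pausing before the hand reaches the blade.

```bash
python3 - <<'E'
from station import robot,vision,fingers
from h import *
p=np.load("pose.npy"); yaw=float(np.degrees(p[2])+180)
P=lambda x,z,y=-.051:l2w(p,[[x,y,z]])[0].tolist()
R=[180,0,yaw];a=p[2]
robot.pause(.2)
for x in (-.15,-.10,-.06):
    hit=robot.line_to(P(x,.0245),R,velocity=.04,f_stop=10)
    q=robot.current_tool_pos();d=q[:2]-p[:2]
    f=robot.current_contact_force()
    print(x,hit,"lane",np.round([np.cos(a)*d[0]+np.sin(a)*d[1],-np.sin(a)*d[0]+np.cos(a)*d[1],q[2]],4),"F lane",np.round([np.cos(a)*f[0]+np.sin(a)*f[1],-np.sin(a)*f[0]+np.cos(a)*f[1],f[2]],2),round(robot.current_time_s(),2))
    if hit: break
np.save("w4.npy",np.r_[robot.current_tool_pos(),robot.current_eef_rot()])
for n,f in(("wrist","w4"),("scene","s4"),("top","t4")):
    cv2.imwrite(f"pics/{f}.png",vision.grab_frame(n)[:,:,::-1])
a=cv2.imread("pics/s4.png")[180:380,110:340]
cv2.imwrite("pics/s4z.png",cv2.resize(a,None,fx=3,fy=3,interpolation=cv2.INTER_CUBIC))
E
```

```text
-0.15 False lane [-0.1545 -0.0504  0.0263] F lane [-5.92  0.29  6.83] 9.37
-0.1 False lane [-0.1048 -0.0503  0.0263] F lane [-6.35  0.42  7.58] 10.77
-0.06 False lane [-0.0646 -0.0502  0.0262] F lane [-6.23 -0.01  9.28] 11.92
```

View pics/w4.png

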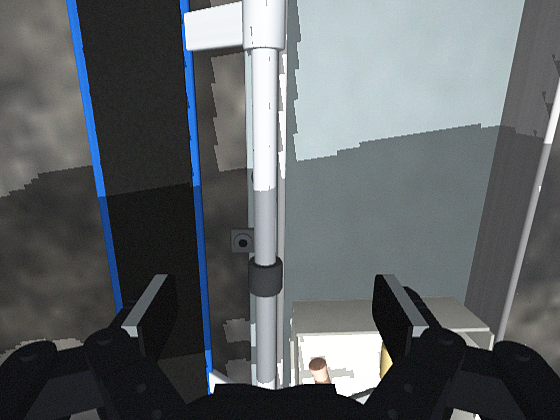

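View pics/s4z.png

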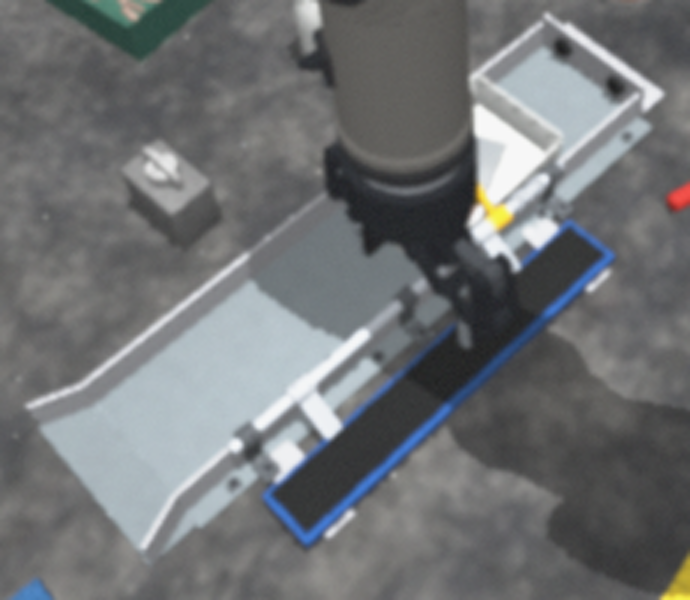

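The tray is moving under the raised blade, its front edge at about (560,140) in the scene zoom, and the treadle is still down. I'll continue to the end stop.

```bash
python3 - <<'E'
from station import robot,vision,fingers
from h import *
p=np.load("pose.npy"); yaw=float(np.degrees(p[2])+180)
P=lambda x,z,y=-.051:l2w(p,[[x,y,z]])[0].tolist()
R=[180,0,yaw];a=p[2]
def rep(x,hit):
    q=robot.current_tool_pos();d=q[:2]-p[:2];f=robot.current_contact_force()
    print(x,hit,"lane",np.round([np.cos(a)*d[0]+np.sin(a)*d[1],-np.sin(a)*d[0]+np.cos(a)*d[1],q[2]],4),"F lane",np.round([np.cos(a)*f[0]+np.sin(a)*f[1],-np.sin(a)*f[0]+np.cos(a)*f[1],f[2]],2),round(robot.current_time_s(),2))
for x,v in ((-.03,.04),(-.01,.04),(0.0,.03),(.016,.015)):
    hit=robot.line_to(P(x,.0245),R,velocity=v,f_stop=6); rep(x,hit)
    if hit: break
robot.pause(.2); rep("hold",hit)
np.save("w5.npy",np.r_[robot.current_tool_pos(),robot.current_eef_rot()])
for n,f in(("wrist","w5"),("scene","s5"),("top","t5")):
    cv2.imwrite(f"pics/{f}.png",vision.grab_frame(n)[:,:,::-1])
a=cv2.imread("pics/s5.png")[180:380,110:340]
cv2.imwrite("pics/s5z.png",cv2.resize(a,None,fx=3,fy=3,interpolation=cv2.INTER_CUBIC))
a=cv2.imread("pics/t5.png")[160:300,90:340]
cv2.imwrite("pics/t5z.png",cv2.resize(a,None,fx=3.2,fy=3.2,interpolation=cv2.INTER_CUBIC))
E
```

```text
-0.03 False lane [-0.0344 -0.05    0.0262] F lane [-6.32 -0.38  8.18] 12.97
-0.01 False lane [-0.014  -0.05    0.0261] F lane [-4.98  0.38  8.06] 13.62
0.0 False lane [-0.0042 -0.0501  0.026 ] F lane [-6.18  0.58  7.88] 14.1
0.016 True lane [ 0.0004 -0.0501  0.0264] F lane [-0.17 -0.07  4.24] 14.72
hold True lane [ 0.0004 -0.0501  0.0262] F lane [-0.36 -0.06  5.85] 14.92
```

View pics/w5.png

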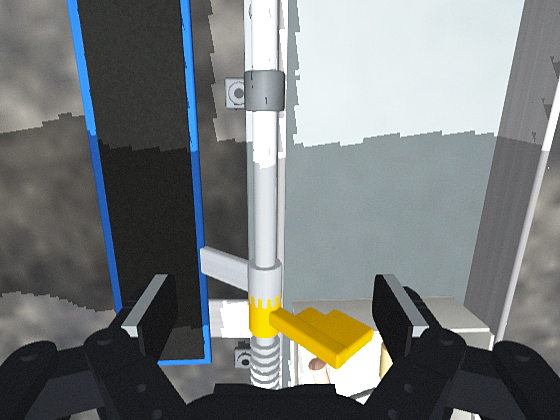

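View pics/s5z.png

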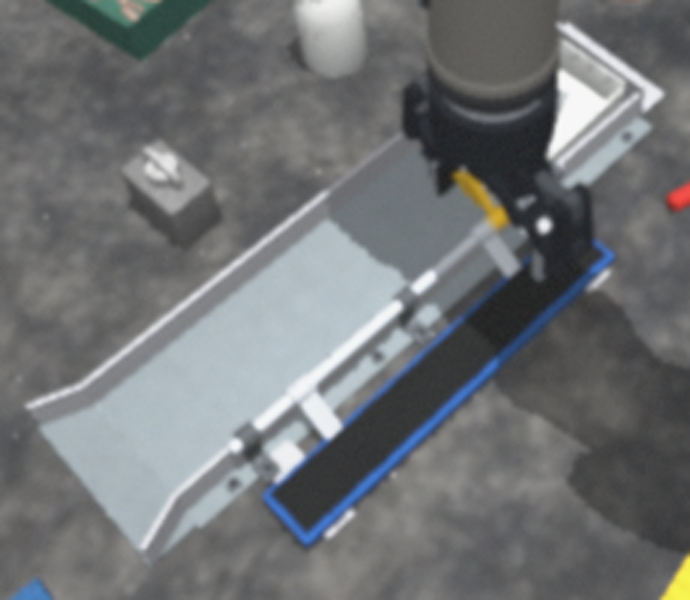

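View pics/t5z.png

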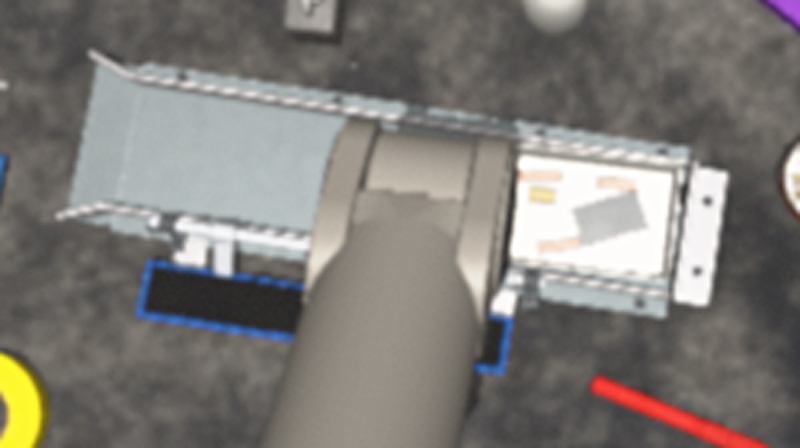

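The tray's front is about at the buffers. I'll push once more firmly to confirm it is home.

```bash
python3 - <<'E'
from station import robot,vision,fingers
from h import *
p=np.load("pose.npy"); yaw=float(np.degrees(p[2])+180)
P=lambda x,z,y=-.051:l2w(p,[[x,y,z]])[0].tolist()
R=[180,0,yaw];a=p[2]
def rep(x,hit):
    q=robot.current_tool_pos();d=q[:2]-p[:2];f=robot.current_contact_force()
    print(x,hit,"lane",np.round([np.cos(a)*d[0]+np.sin(a)*d[1],-np.sin(a)*d[0]+np.cos(a)*d[1],q[2]],4),"F lane",np.round([np.cos(a)*f[0]+np.sin(a)*f[1],-np.sin(a)*f[0]+np.cos(a)*f[1],f[2]],2),round(robot.current_time_s(),2))
for x in (.004,.007,.010,.013):
    hit=robot.line_to(P(x,.0245),R,velocity=.02); rep(x,hit)
robot.pause(.2); rep("hold",hit)
np.save("w6.npy",np.r_[robot.current_tool_pos(),robot.current_eef_rot()])
cv2.imwrite("pics/w6.png",vision.grab_frame("wrist")[:,:,::-1])
t=vision.grab_frame("top")[:,:,::-1];cv2.imwrite("pics/t6z.png",cv2.resize(t[190:265,220:320],None,fx=8,fy=8,interpolation=cv2.INTER_CUBIC))
E
```

```text
0.004 False lane [ 0.0005 -0.0499  0.0259] F lane [-4.35 -0.4  10.37] 15.43
0.007 False lane [ 0.0006 -0.0499  0.026 ] F lane [-8.73 -0.41  8.56] 15.73
0.01 False lane [ 0.001  -0.0499  0.0261] F lane [-12.95   0.     6.94] 16.03
0.013 False lane [ 0.0014 -0.0497  0.0261] F lane [-16.04   0.97   6.52] 16.33
hold False lane [ 0.0014 -0.0497  0.0261] F lane [-16.85   1.14   7.47] 16.53
```

View pics/t6z.png

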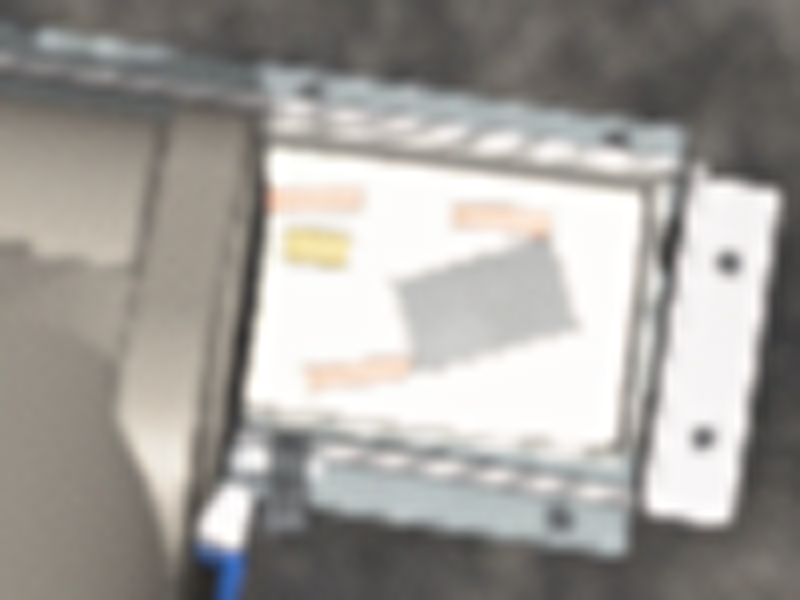

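View pics/w6.png

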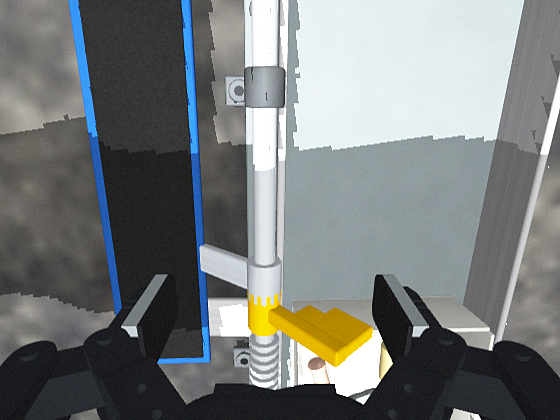

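The finger stalls at x = +1 mm with 17 N along the lane, which is where home should be, and the treadle is still held. I'll back the finger off the tray with the treadle pressed, then rise slowly so the gate closes gently.

```bash
python3 - <<'E'
from station import robot,vision,fingers
from h import *
p=np.load("pose.npy"); yaw=float(np.degrees(p[2])+180)
P=lambda x,z,y=-.051:l2w(p,[[x,y,z]])[0].tolist()
R=[180,0,yaw]
robot.line_to(P(-.04,.0245),R,velocity=.04)
robot.line_to(P(-.04,.075),R,velocity=.04); print(robot.current_contact_force())
robot.line_to(P(-.04,.20),R,velocity=.12)
robot.move_to(P(-.27,.26,-.03),R); robot.pause(.3)
np.save("w7.npy",np.r_[robot.current_tool_pos(),robot.current_eef_rot()])
for n,f in(("wrist","w7"),("scene","s7"),("top","t7")):
    cv2.imwrite(f"pics/{f}.png",vision.grab_frame(n)[:,:,::-1])
a=cv2.imread("pics/s7.png")[160:380,110:400]
cv2.imwrite("pics/s7z.png",cv2.resize(a,None,fx=2.7,fy=2.7,interpolation=cv2.INTER_CUBIC))
a=cv2.imread("pics/t7.png")[140:300,90:340]
cv2.imwrite("pics/t7z.png",cv2.resize(a,None,fx=3.2,fy=3.2,interpolation=cv2.INTER_CUBIC))
print(robot.current_time_s(),robot.current_contact_force())
E
```

```text
[ 0.53501542  0.51219664 -0.51235937]
22.1083 [-0.00823893  0.0966883   0.04335373]
```

View pics/s7z.png

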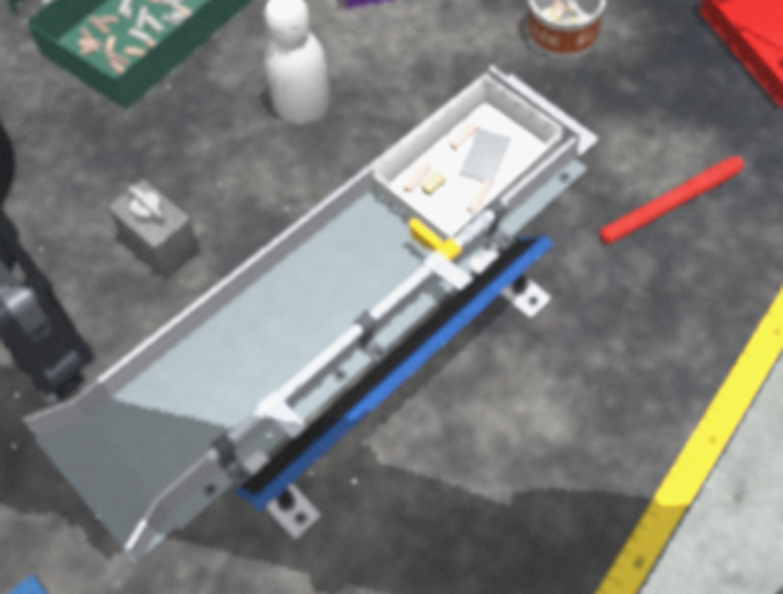

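View pics/t7z.png

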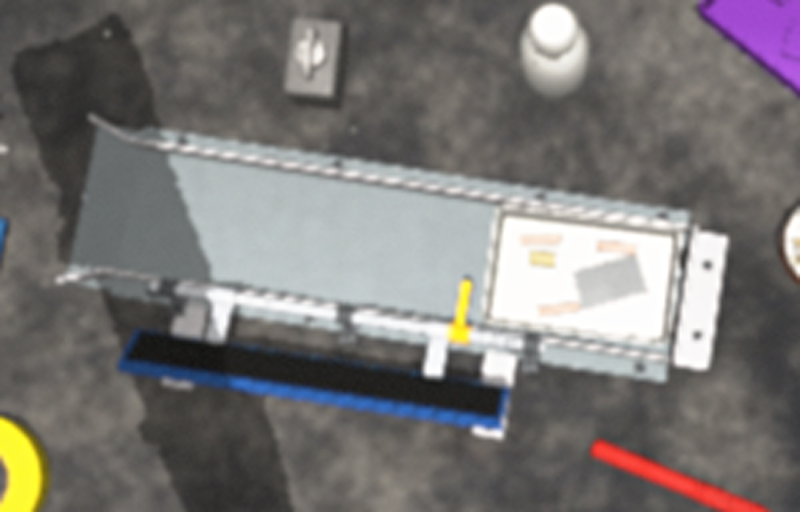

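The pictures show the gate shut like at the start, the tray against the end stop with its rear edge past the blade, all three studs inside, and the bystanders in place. I'm handing the job in.

```bash
python3 - <<'E'
from station import workorder,robot
print(workorder.close_job(),robot.current_time_s())
E
```

```text
the job is handed in; nothing more can be done
the job is handed in; nothing more can be done
```

The tray is home in the bay with the gate shut behind it, and I handed the job in just after 22 s of the 48 s allowed. The hand-in gave no verdict.

- **What I did:** With the hand straddling the hinge shaft, one finger pressed the treadle to its stop (about 0.87 rad judged from the pictures, 8 N). The other pushed the tray along the lane. At the end stop the finger stalled at x of about +1 mm with 17 N along the lane, which puts the tray centre at about +79 mm. I then backed off the tray with the treadle still held, and rose slowly so the gate closed.
- **Last checks:** In the final scene and top pictures the gate and treadle are back in their shut position. The tray rests near the end stop past the blade with all three studs in it, the bystanders look unmoved, and the force on the hand is near zero.
- **Disagreements:** With the gripper open, the fingertips stand only about 3 mm ahead of the TCP instead of the stated 17 mm, so I set heights from the treadle contact. My first lane fit was off by a few millimetres because I had picked the wrong treadle edge. I corrected it and checked it in the wrist picture.
- **Not measured:** I had no direct reading of the gate angle or of any contact between gate and tray. Those rest on the pictures and the force readings.

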